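# Push the loose bases out of their moulds and stack them on the trivet

## Robot

A 6-joint arm with a two-finger parallel gripper is mounted at the origin on the work surface. World frame = base frame: x ahead of the robot, y to its left, z up, the work surface at z = 0. Lengths are in mm, angles in rad, forces in N, time in s.
With the tool pointing down it reaches from about 275 to 750 mm from the base axis. Payload 10.2 kg.
Tool frame: the origin (TCP) lies on the centre line of the jaws, within the pads' length; the fingertips stand 19 mm ahead of it and the grasp point (between the pads) is the TCP; z points along the fingers, y is the line along which they close (so a half turn about z gives the same grasp; the last joint's range is limited). The gripper opens to 85 mm and grips with 20 to 120 N. Pads are 22 mm wide; open, the fingers measure 114 mm over their backs; the gripper's body (76 mm by 85 mm) begins 54 mm behind the grasp point. The pads swing forward as they close: fully open they stand 13 mm farther back than shut.
Start: joints at [0.893, 0.313, 1.498, -0, 1.331, -0.223], TCP at [230.636, 471.633, 250.294] pointing down, gripper open.
Joint ranges: [-2.94, 2.94], [-0.97, 2.17], [0.19, 2.56], [-1.23, 4.37], [0.02, 3.11], [-2.88, 2.88]. Speed limits (rad/s): [2.39, 2.39, 3.01, 3.14, 3.14, 3.14].

## Interface

Orientations are given as a unit quaternion [w, x, y, z].
In Python, from rig import sense, capture, finish_job, regions_of, mark_of gives the robot as it stands.
- The arm moves only by the tool jog_arm, never from a script. Its argument "series" is text: rows parted by semicolons, each of 7 numbers parted by spaces: the shift along the tool's x, y, z in units of 0.4 m (1.0 is 0.4 m), then the turn, a rotation vector about the tool's x, y, z in units of pi/2 rad (1.0 is pi/2 rad), then the opening, from -1 (shut) to 1 (fully open). A call has 1 to 20 rows; each row is the pose to reach, as a shift and turn from the pose commanded when the call began, along the tool's axes at that moment; what a row does not reach only later rows make up. A row lasts 1/8 s, in which the tool goes at most 62.5 mm and 10.7 degrees, less where a joint would pass 70% of its speed; a pose out of reach is approached as far as the arm can. A call with a number of a shift or a turn outside -1 to 1 is refused whole. A call with a gripper value outside its range is refused whole. The fingers move at their own pace and stop on an object; "grip_force" is the grip in N (left out, the last holds). Time passes only in rows, so rows that repeat a pose let the fingers close. It gives the time, the measured TCP pose, the force, the opening and the grip force at its end, in the units of the state.
- sense(): the state, without advancing time (a new reading comes with each control period).
- capture(name): name is "scene" or "top" or "wrist"; returns a dict with "img" (480x640x3 uint8, red, green, blue), "intrinsics" (3x3 intrinsics, pixels), "dist_coeffs" ([k1, k2, p1, p2, k3] as OpenCV has them; the pictures are not rectified), "R" (3x3) and "t" (3): a world point X has camera coordinates R X + t. Camera axes: x right, y down, z forward; pixel columns grow to the right and rows downward; lengths in mm; the calibration is good to about 2 mm. A picture is of the moment at which its call begins. There is no depth.
- finish_job(): hands the job in; it is judged then, once.
Trained networks look in a picture, given as the dict that the camera call returned (one of the last four; its "shot" number tells which), for a name from the list of things; names that differ only in an ending like _2 or _b are one class to them, and where a whole thing is asked for, a point or a joint stands for the part that bears it (a point fixed in the world has none). Each returns a list of dicts, best first, with "confidence" (0 to 1); they miss things now and then, are a little off and sometimes report something else, mostly with a low value. They report only what shows in the picture. A call takes as long as a camera call. They do not tell look-alikes from the thing itself.
- regions_of(label, picture): "region" (480x640 bool, what is visible of it) and "point" ([row, column] in pixels, amid what is visible of it).
- mark_of(label, picture): "point" ([row, column] in pixels: a listed point, or the origin of a listed thing).
The state is a dict: "time_s": time; "joints": joint angles; "dq": joint speeds; "tau": joint torques, N m; "eef_pos": TCP position; "ee_rot": TCP orientation; "force": force on the tool from outside, world axes, zero at the start; "wrist_torque": the same for the moment, N m; "grip_width": opening from 0.0 (shut) to 1.0 (fully open); "grip_force": force on a finger pad.
Only numpy, scipy, OpenCV 4.12 (cv2) and the standard library are available. Lean on these libraries where they do the work, as an engineer would, in place of code of your own. Each camera call takes 0.05 s, during which the arm holds its last target. There are 200 camera calls.

## Task

Some of the washed push-out moulds on the ledge still hold their loose plastic base. Raise the lift bar of each of those so that the base is pushed up through its ring, take the base from above and stack all the bases flat in one centred pile on the middle of the green trivet, laying the widest first and always the next narrower on top. Finish with every lift bar pressed fully down, and leave the spice tins, pen cup and clothespin where they are.

Things in the scene. Friction and masses are not known exactly. Their poses are not given: they have to be found in the camera images.
- mould_red: Push-out mould of the red base, fixed: grey 100 x 100 x 6 mm foot, steel ring on two cheeks. Origin under the foot, on the ring's axis; z up, x away from its lift bar. Ring inside 71, outside 79 mm across, from z = 30 to its rim at 62 mm, an 18 mm slot in its -x side. Three lugs inside carry the base, its underside at z = 34 mm.
- lift_red (a joint): Height of the red mould's lifter, 0 (fully down) to 0.032 m (top stop). A plunger 48 mm across under the ring moves with the lift bar: its top goes from z = 28 to 60 mm and so pushes the base up until its underside is 2 mm below the rim. Stiff (5 N friction, 1.2 N weight); stays where it is left, must be pressed back down.
- bar_red (a point): Centre of the red mould's black lift bar, 85 mm from the ring's axis on the mould's -x side: 16 mm wide along the mould's x, 56 mm long along its y, 16 mm high, on a 12 mm post. 80 mm above the ledge when down, 112 mm when up; moves with the lifter.
- base_red: Loose red plastic base, a plain disc 68 mm across, 18 mm thick, about 75 g. Origin at the centre of one face (the underside at the start), z along its axis; either face may be up. Absent in some runs; its mould is then empty.
- mould_orange: Push-out mould of the orange base, fixed: grey 100 x 100 x 6 mm foot, steel ring on two cheeks. Origin under the foot, on the ring's axis; z up, x away from its lift bar. Ring inside 63, outside 71 mm across, from z = 30 to its rim at 62 mm, an 18 mm slot in its -x side. Three lugs inside carry the base, its underside at z = 34 mm.
- lift_orange (a joint): Height of the orange mould's lifter, 0 (fully down) to 0.032 m (top stop). A plunger 40 mm across under the ring moves with the lift bar: its top goes from z = 28 to 60 mm and so pushes the base up until its underside is 2 mm below the rim. Stiff (5 N friction, 1.2 N weight); stays where it is left, must be pressed back down.
- bar_orange (a point): Centre of the orange mould's black lift bar, 85 mm from the ring's axis on the mould's -x side: 16 mm wide along the mould's x, 56 mm long along its y, 16 mm high, on a 12 mm post. 80 mm above the ledge when down, 112 mm when up; moves with the lifter.
- base_orange: Loose orange plastic base, a plain disc 60 mm across, 22 mm thick, about 70 g. Origin at the centre of one face (the underside at the start), z along its axis; either face may be up. Absent in some runs; its mould is then empty.
- mould_blue: Push-out mould of the blue base, fixed: grey 100 x 100 x 6 mm foot, steel ring on two cheeks. Origin under the foot, on the ring's axis; z up, x away from its lift bar. Ring inside 55, outside 63 mm across, from z = 30 to its rim at 62 mm, an 18 mm slot in its -x side. Three lugs inside carry the base, its underside at z = 34 mm.
- lift_blue (a joint): Height of the blue mould's lifter, 0 (fully down) to 0.032 m (top stop). A plunger 32 mm across under the ring moves with the lift bar: its top goes from z = 28 to 60 mm and so pushes the base up until its underside is 2 mm below the rim. Stiff (5 N friction, 1.2 N weight); stays where it is left, must be pressed back down.
- bar_blue (a point): Centre of the blue mould's black lift bar, 85 mm from the ring's axis on the mould's -x side: 16 mm wide along the mould's x, 56 mm long along its y, 16 mm high, on a 12 mm post. 80 mm above the ledge when down, 112 mm when up; moves with the lifter.
- base_blue: Loose blue plastic base, a plain disc 52 mm across, 16 mm thick, about 45 g. Origin at the centre of one face (the underside at the start), z along its axis; either face may be up. Absent in some runs; its mould is then empty.
- mould_yellow: Push-out mould of the yellow base, fixed: grey 100 x 100 x 6 mm foot, steel ring on two cheeks. Origin under the foot, on the ring's axis; z up, x away from its lift bar. Ring inside 47, outside 55 mm across, from z = 30 to its rim at 62 mm, an 18 mm slot in its -x side. Three lugs inside carry the base, its underside at z = 34 mm.
- lift_yellow (a joint): Height of the yellow mould's lifter, 0 (fully down) to 0.032 m (top stop). A plunger 24 mm across under the ring moves with the lift bar: its top goes from z = 28 to 60 mm and so pushes the base up until its underside is 2 mm below the rim. Stiff (5 N friction, 1.2 N weight); stays where it is left, must be pressed back down.
- bar_yellow (a point): Centre of the yellow mould's black lift bar, 85 mm from the ring's axis on the mould's -x side: 16 mm wide along the mould's x, 56 mm long along its y, 16 mm high, on a 12 mm post. 80 mm above the ledge when down, 112 mm when up; moves with the lifter.
- base_yellow: Loose yellow plastic base, a plain disc 44 mm across, 20 mm thick, about 40 g. Origin at the centre of one face (the underside at the start), z along its axis; either face may be up. Absent in some runs; its mould is then empty.
- trivet: Round green silicone trivet, 150 mm in diameter, 8 mm thick, held fast on the ledge. Origin at the centre of its underside; its top is at z = 8 mm.
- tin_a: Steel spice tin with a black flip-top lid, 66 mm across, 62 mm high. Origin at the centre of its underside. Not part of the job.
- tin_b: Steel spice tin with a red flip-top lid, 66 mm across, 62 mm high. Origin at the centre of its underside. Not part of the job.
- pen_cup: Yellow plastic pen cup, 80 mm across, 100 mm high, with pens that stand up to 155 mm. Origin at the centre of its underside. Not part of the job.
- clothespin: Wooden clothespin lying on the ledge, 78 mm long, 18 mm wide, 11 mm high, long side along its x. Origin at the centre of its underside. Not part of the job.
Mind the look-alikes: they are no part of the job. What is shaped like the base_orange but pink is not meant.

How it is judged (in metres and radians):
On the way, in this order (a step that is already met when the one before it is completed fails the run):
1. the red base (if present) lies flat and released on the middle of the trivet, or on the wider bases there (horizontal distance between base_red and trivet below 0.02 m and (angle between base_red's own z axis and vertical below 0.1 rad or angle between base_red's own z axis and vertical above 3.04 rad) and linear speed of base_red below 0.02 m/s and contact force between the fingers and base_red below 0.1 N), for 0.2 s.
2. the orange base (if present) lies flat and released on the middle of the trivet, or on the wider bases there (horizontal distance between base_orange and trivet below 0.02 m and (angle between base_orange's own z axis and vertical below 0.1 rad or angle between base_orange's own z axis and vertical above 3.04 rad) and linear speed of base_orange below 0.02 m/s and contact force between the fingers and base_orange below 0.1 N), for 0.2 s.
3. the blue base (if present) lies flat and released on the middle of the trivet, or on the wider bases there (horizontal distance between base_blue and trivet below 0.02 m and (angle between base_blue's own z axis and vertical below 0.1 rad or angle between base_blue's own z axis and vertical above 3.04 rad) and linear speed of base_blue below 0.02 m/s and contact force between the fingers and base_blue below 0.1 N), for 0.2 s.
4. the yellow base (if present) lies flat and released on the middle of the trivet, or on the wider bases there (horizontal distance between base_yellow and trivet below 0.02 m and (angle between base_yellow's own z axis and vertical below 0.1 rad or angle between base_yellow's own z axis and vertical above 3.04 rad) and linear speed of base_yellow below 0.02 m/s and contact force between the fingers and base_yellow below 0.1 N), for 0.2 s.
At the end, for the whole second after the job is handed in: Every base that is present lies flat (within 0.1 rad, either face up), at rest and released, its centre within 20 mm of the trivet's centre (seen from above), in one pile with the wider ones below the narrower; all four lift bars are within 6 mm of fully down (all of step 1 and all of step 2 and all of step 3 and all of step 4 and ((angle between base_red's own z axis and vertical below 0.1 rad and z of base_orange in the frame of base_red above 0.009 m) or (angle between base_red's own z axis and vertical above 3.04 rad and z of base_orange in the frame of base_red below 0.009 m)) and ((angle between base_red's own z axis and vertical below 0.1 rad and z of base_blue in the frame of base_red above 0.009 m) or (angle between base_red's own z axis and vertical above 3.04 rad and z of base_blue in the frame of base_red below 0.009 m)) and ((angle between base_red's own z axis and vertical below 0.1 rad and z of base_yellow in the frame of base_red above 0.009 m) or (angle between base_red's own z axis and vertical above 3.04 rad and z of base_yellow in the frame of base_red below 0.009 m)) and ((angle between base_orange's own z axis and vertical below 0.1 rad and z of base_blue in the frame of base_orange above 0.011 m) or (angle between base_orange's own z axis and vertical above 3.04 rad and z of base_blue in the frame of base_orange below 0.011 m)) and ((angle between base_orange's own z axis and vertical below 0.1 rad and z of base_yellow in the frame of base_orange above 0.011 m) or (angle between base_orange's own z axis and vertical above 3.04 rad and z of base_yellow in the frame of base_orange below 0.011 m)) and ((angle between base_blue's own z axis and vertical below 0.1 rad and z of base_yellow in the frame of base_blue above 0.008 m) or (angle between base_blue's own z axis and vertical above 3.04 rad and z of base_yellow in the frame of base_blue below 0.008 m)) and value of joint each of lift_red, lift_orange, lift_blue, lift_yellow below 0.006 m); the robot touches nothing.
It fails at once if the black-lidded tin is displaced by more than 30 mm (distance of tin_a from where it was at the start of the episode above 0.03 m).
It fails at once if the red-lidded tin is displaced by more than 30 mm (distance of tin_b from where it was at the start of the episode above 0.03 m).
It fails at once if the pen cup is displaced by more than 30 mm (distance of pen_cup from where it was at the start of the episode above 0.03 m).
It fails at once if the clothespin is displaced by more than 30 mm (distance of clothespin from where it was at the start of the episode above 0.03 m).
Of base_red, base_orange, base_blue, base_yellow only 3 to 4 are there at a start; the rules pass over those that are not, and their reading is None.
At some moment in a run one of base_orange, base_blue, base_yellow may be knocked a few centimetres aside while the robot is not near it.
It also fails if it takes over 210 s, if anything falls off the work surface, if the arm or the gripper's body presses on something with over 40 N, if the wrist force passes 120 N, or if a joint passes its speed limit or range.

## Working session

There is one attempt and no reset: what is moved stays moved. The work goes in short steps, Python scripts to look and compute and a tool call to move; the robot and the scene stay as the last step left them, time stands still between calls to the robot, and variables do not carry over. Pictures are saved under pics/ and viewed, at most 14 in all, crops included, and the job is handed in when it is done.

Besides the shell and the picture viewer there is one more tool, called as name(argument=value, ...) on one line, values as JSON. jog_arm: Moves the arm, as the interface text tells. Shifts and turns lie within -1 to 1; 1 stands for 0.4 m of shift or pi/2 rad of turn. Its arguments: {"type":"object","properties":{"series":{"type":"string"},"grip_force":{"type":"number"}},"required":["series"]}

```bash
ls; mkdir -p pics
cat > h.py <<'E'
import numpy as np, cv2
from rig import sense, capture, finish_job, regions_of, mark_of
def ray(p,rc):
    K=np.array(p["intrinsics"],float);d=np.array(p["dist_coeffs"],float)
    u=cv2.undistortPoints(np.array([[[rc[1],rc[0]]]],float),K,d)[0,0]
    R=np.array(p["R"]);t=np.array(p["t"]);return -R.T@t, R.T@np.array([u[0],u[1],1])
def atz(p,rc,z):
    c,d=ray(p,rc);return c+d*(z-c[2])/d[2]
def proj(p,X):
    r,_=cv2.Rodrigues(np.array(p["R"],float))
    q=cv2.projectPoints(np.array(X,float).reshape(-1,3),r,np.array(p["t"],float),np.array(p["intrinsics"],float),np.array(p["dist_coeffs"],float))[0][:,0]
    return q[:,::-1]
def save(p,n):cv2.imwrite(f"pics/{n}.png",p["img"][:,:,::-1])
E
python3 - <<'E'
from h import *
s=sense();print(s)
for c in("top","scene"):
    p=capture(c);save(p,c+"0")
    print(c,-np.array(p["R"]).T@p["t"],np.array(p["R"]).round(2).tolist())
    for n in["mould_","bar_","base_"]:
        for k in["red","orange","blue","yellow"]:
            for m in mark_of(n+k,p)[:2]:
                z={"mould_":0,"bar_":80,"base_":34}[n]
                print(n+k,round(m["confidence"],2),np.round(m["point"]),atz(p,m["point"],z).round(0)[:2])
    for n in["trivet","tin_a","tin_b","pen_cup","clothespin"]:
        for m in mark_of(n,p)[:2]:print(n,round(m["confidence"],2),np.round(m["point"]),atz(p,m["point"],0).round(0)[:2])
E
```

```text
pics
{'time_s': 0.0, 'joints': array([ 8.92599194e-01,  3.13444497e-01,  1.49840558e+00, -1.54041481e-05,
        1.33100791e+00, -2.23412634e-01]), 'dq': array([-0.00098687,  0.00126324, -0.00038314, -0.00158118, -0.0007866 ,
       -0.000459  ]), 'tau': array([-4.89260201e-04, -4.12271440e+01, -2.59747106e+01, -2.30130063e-04,
        4.17079747e-03,  3.97808583e-05]), 'eef_pos': array([230.49177633, 471.44760851, 249.74973607]), 'ee_rot': array([-2.68912829e-04,  2.25435840e-01,  9.74257811e-01, -5.72719167e-04]), 'force': array([ 0.08752041, -0.3529035 ,  0.39798152]), 'wrist_torque': array([-0.0201815 ,  0.02204543,  0.00727973]), 'grip_force': 0.0, 'grip_width': 1.0017074274038733}
top [ 492.39555869   12.43118255 1253.76156014] [[0.01, -1.0, -0.0], [-1.0, -0.01, -0.08], [0.08, 0.0, -1.0]]
mould_red 0.73 [227. 329.] [622.  -7.]
mould_orange 0.74 [278. 151.] [500. 393.]
mould_orange 0.7 [257. 408.] [ 557. -185.]
mould_blue 0.72 [280. 155.] [496. 383.]
mould_yellow 0.97 [296. 494.] [ 470. -384.]
mould_yellow 0.67 [186. 442.] [ 720. -264.]
bar_red 0.66 [264. 323.] [536.   6.]
bar_
[... 1106 characters left out ...]
ed 0.78 [232. 343.] [535.  22.]
bar_orange 0.82 [180. 288.] [ 476. -173.]
bar_orange 0.31 [309. 487.] [544. 368.]
bar_yellow 0.75 [122. 238.] [ 374. -409.]
bar_yellow 0.6 [227. 343.] [523.  15.]
base_red 0.71 [265. 312.] [625.  -4.]
base_red 0.49 [306. 400.] [610. 212.]
base_orange 0.87 [264. 250.] [ 700. -126.]
base_orange 0.85 [216. 262.] [ 572. -186.]
base_blue 0.68 [302. 490.] [495. 373.]
base_yellow 0.55 [321. 284.] [771.  19.]
base_yellow 0.38 [221. 264.] [ 582. -171.]
tin_a 0.75 [253. 203.] [ 722. -256.]
tin_a 0.61 [376. 399.] [734. 276.]
tin_b 0.75 [253. 203.] [ 722. -256.]
tin_b 0.61 [376. 399.] [734. 276.]
pen_cup 0.78 [322. 282.] [765.   8.]
clothespin 0.71 [214. 359.] [415.   4.]
```

View pics/top0.png

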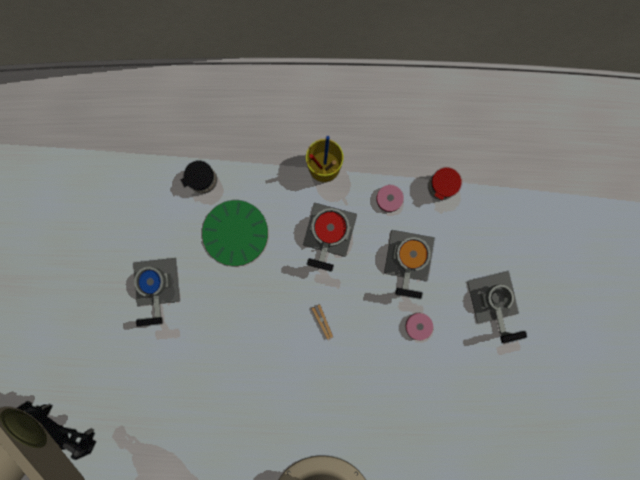

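View pics/scene0.png

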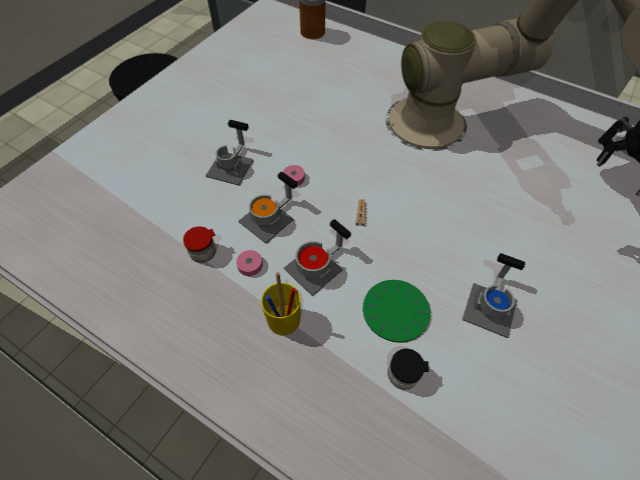

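The top view shows the red base at (330,227), orange at (413,254) and blue at (150,281). The yellow mould at (500,297) is empty. The trivet is at (235,233).

What could be taken for the orange base:
- Orange disc at (413,254), inside its ring. This is the one I want.
- Pink disc at (390,198), lying loose. Rejected.
- Pink disc at (419,326), lying loose. Rejected.

The red tin lid at (446,183) and the yellow cup at (324,160) could also mislead by colour and are rejected too.

```bash
cat >> h.py <<'E'
def tri(ps,rcs):
    A=np.zeros((3,3));b=np.zeros(3);L=[ray(p,q) for p,q in zip(ps,rcs)]
    for c,d in L:
        d=d/np.linalg.norm(d);M=np.eye(3)-np.outer(d,d);A+=M;b+=M@c
    X=np.linalg.solve(A,b);return X,max(np.linalg.norm(np.cross(X-c,d/np.linalg.norm(d))) for c,d in L)
def blob(p,f,guess,rad,hull=True):
    hsv=cv2.cvtColor(p["img"],cv2.COLOR_RGB2HSV).astype(int);m=f(hsv)
    rr,cc=np.mgrid[:480,:640];m&=np.hypot(rr-guess[0],cc-guess[1])<rad
    n,l,st,ce=cv2.connectedComponentsWithStats(m.astype(np.uint8))
    if n<2:return None
    i=1+np.argmax(st[1:,4]);mm=(l==i).astype(np.uint8)
    pts=cv2.findContours(mm,0,2)[0][0];h=cv2.convexHull(pts);M=cv2.moments(h)
    return (M["m01"]/M["m00"],M["m10"]/M["m00"]),cv2.minAreaRect(h),st[i,4],cv2.fitEllipse(h) if len(h)>5 else None
hue=lambda a,b:(lambda h:(h[...,0]>=a)&(h[...,0]<=b)&(h[...,1]>130)&(h[...,2]>60))
F=dict(red=lambda h:((h[...,0]<5)|(h[...,0]>175))&(h[...,1]>150)&(h[...,2]>60),orange=hue(8,20),blue=hue(100,125),green=hue(45,80),
 dark=lambda h:h[...,2]<45)
E
python3 - <<'E'
from h import *
T,S=capture("top"),capture("scene")
G=dict(red=((227,330),(258,313),52),orange=((254,413),(208,264),56),blue=((281,150),(300,497),50),green=((233,235),(309,397),8))
for k,(a,b,z) in G.items():
    r=15 if k!="green" else 45
    A=blob(T,F[k],a,r+5);B=blob(S,F[k],b,r+10)
    X,e=tri([T,S],[A[0],B[0]])
    print(k,A[2],B[2],"tri",X.round(1),"gap",round(e,1),atz(T,A[0],z).round(1)[:2],atz(S,B[0],z).round(1)[:2])
D=dict(red=((265,320),(230,340)),orange=((293,408),(180,287)),blue=((322,149),(262,511)),yellow=((337,514),(125,238)))
for k,(a,b) in D.items():
    A=blob(T,F["dark"],a,18);B=blob(S,F["dark"],b,18)
    X,e=tri([T,S],[A[0],B[0]])
    P=cv2.boxPoints(A[1]);Q=[atz(T,(q[1],q[0]),80)[:2] for q in P]
    E=sorted([Q[1]-Q[0],Q[2]-Q[1]],key=np.linalg.norm)
    print("bar",k,A[2],B[2],X.round(1),"gap",round(e,1),atz(T,A[0],80).round(1),"len",[round(float(np.linalg.norm(v))) for v in E],"ang",round(float(np.arctan2(E[1][1],E[1][0])),3))
for n in"red","orange","blue","yellow":
    q=[mark_of("bar_"+n,c) for c in(T,S)]
    print(n,[[(np.round(m["point"]).tolist(),round(m["confidence"],2)) for m in x[:2]] for x in q])
E
```

```text
red 713 506 tri [616.7  -8.9  53.6] gap 0.3 [617.   -9.2] [615.7  -9.2]
orange 565 323 tri [ 561.1 -187.5   56.8] gap 0.5 [ 561.4 -188. ] [ 560.5 -187.5]
blue 343 300 tri [493.  381.8  52.8] gap 0.8 [493.2 381.9] [490.8 382.9]
green 3089 3140 tri [ 6.061e+02  2.051e+02 -2.000e-01] gap 0.9 [605.7 203. ] [609.8 206.6]
bar red 156 173 [534.4  12.9  82.4] gap 1.2 [535.   11.9  80. ] len [14, 52] ang -1.802
bar orange 153 152 [ 477.9 -172.6   81.8] gap 0.8 [ 478.3 -173.6   80. ] len [14, 53] ang -1.712
bar blue 152 240 [408.7 371.2  80.5] gap 0.5 [408.8 370.8  80. ] len [13, 55] ang -1.414
bar yellow 179 133 [ 387.5 -396.4   83.1] gap 0.4 [ 387.4 -397.9   80. ] len [19, 54] ang -1.519
red [[([261.0, 323.0], 0.81), ([280.0, 153.0], 0.59)], [([230.0, 341.0], 0.81), ([258.0, 511.0], 0.24)]]
orange [[([293.0, 407.0], 0.73), ([282.0, 150.0], 0.41)], [([307.0, 398.0], 0.6), ([179.0, 290.0], 0.57)]]
blue [[([324.0, 149.0], 0.78)], [([260.0, 513.0], 0.61)]]
yellow [[([336.0, 516.0], 0.75)], [([122.0, 240.0], 0.56)]]
```

Run:
```python
import cv2
a=cv2.imread("pics/top0.png")[220:350,110:180];b=cv2.imread("pics/top0.png")[190:350,290:540]
c=cv2.imread("pics/scene0.png")[110:275,200:370]
f=lambda i,h:cv2.resize(i,(int(i.shape[1]*h/i.shape[0]),h),interpolation=2)
x=cv2.hconcat([f(a,300),f(b,300)]);y=f(c,300)
y=cv2.copyMakeBorder(y,0,0,0,max(0,x.shape[1]-y.shape[1]),0);cv2.imwrite("pics/crop.png",cv2.vconcat([x,y]))
```

```text
(no output)
```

View pics/crop.png

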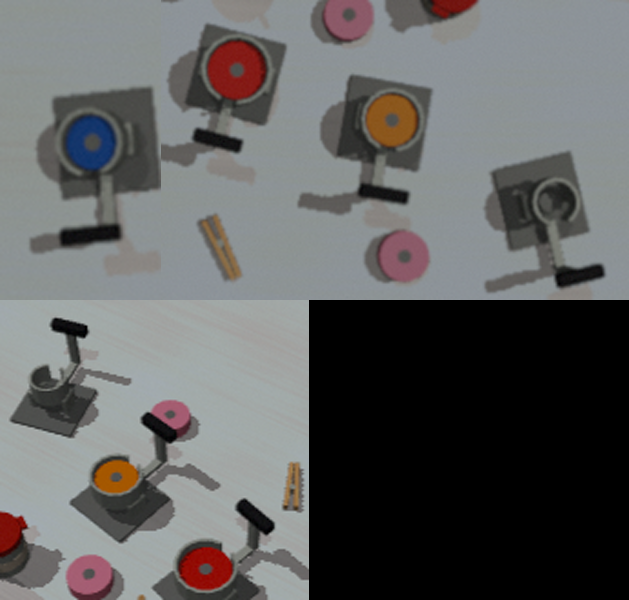

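All four bars triangulate to about 80 mm high, so they are all down. The crop confirms red, orange and blue bases in their rings, the yellow mould empty, and both pink discs loose on the ledge. The checked bar-to-axis distances are 84–85 mm, which matches the description.

```bash
cat > plan.py <<'E'
import sys
from h import *
from scipy.spatial.transform import Rotation as Rn
# args: x,y,z,yaw of tool-y  -> rows in tool axes/units
s=sense();q=s["ee_rot"];R=Rn.from_quat([q[1],q[2],q[3],q[0]]);p=s["eef_pos"]
M=R.as_matrix();print("at",p.round(1),"yaw",round(float(np.arctan2(M[1,1],M[0,1])),3),"j",s["joints"].round(2),"F",s["force"].round(1),"w",round(s["grip_width"],3),"t",round(s["time_s"],1))
for a in sys.argv[1:]:
    x,y,z,w=map(float,a.split(","))
    Y=np.array([np.cos(w),np.sin(w),0]);Z=np.array([0,0,-1.]);X=np.cross(Y,Z)
    T=Rn.from_matrix(np.c_[X,Y,Z]);d=M.T@(np.array([x,y,z])-p)/400;v=(R.inv()*T).as_rotvec()/(np.pi/2)
    print(a,"->",*d.round(4),*v.round(4))
E
python3 plan.py 380,240,250,0.4
```

```text
at [230.6 471.6 250.3] yaw 1.116 j [ 0.89  0.31  1.5   0.    1.33 -0.22] F [-0.2 -0.2 -0.1] w 1.002 t 2.3
380,240,250,0.4 -> -0.5899 -0.3562 0.0007 -0.0 0.0 0.4559
```

jog_arm(series="-0.59 -0.356 0 0 0 0.456 0;-0.59 -0.356 0 0 0 0.456 0;-0.59 -0.356 0 0 0 0.456 0;-0.59 -0.356 0 0 0 0.456 0;-0.59 -0.356 0 0 0 0.456 0;-0.59 -0.356 0 0 0 0.456 0;-0.59 -0.356 0 0 0 0.456 0;-0.59 -0.356 0 0 0 0.456 0", grip_force=60)

```text
time_s: 3.3
eef_pos: [379.5, 240.9, 250.3]
ee_rot: [-0.0, 0.552, 0.834, 0.0]
force: [0.4, -0.4, 0.2]
grip_width: 0.497
grip_force: 0.0
```

```bash
python3 plan.py 534,11.8,150,-0.245 534,11.8,84,-0.245 534,11.8,119,-.245
```

```text
at [379.5 240.9 250.3] yaw 0.401 j [ 0.3   0.15  1.71  0.    1.29 -0.1 ] F [ 0.4 -0.4  0.2] w 0.497 t 3.3
534,11.8,150,-0.245 -> -0.6781 0.1317 0.2506 -0.0001 -0.0001 0.4115
534,11.8,84,-0.245 -> -0.6782 0.1317 0.4156 -0.0001 -0.0001 0.4115
534,11.8,119,-.245 -> -0.6781 0.1317 0.3281 -0.0001 -0.0001 0.4115
```

jog_arm(series="-0.678 0.132 0.15 0 0 0.4115 0;-0.678 0.132 0.15 0 0 0.4115 0;-0.678 0.132 0.15 0 0 0.4115 0;-0.678 0.132 0.15 0 0 0.4115 0;-0.678 0.132 0.25 0 0 0.4115 0;-0.678 0.132 0.25 0 0 0.4115 0;-0.678 0.132 0.25 0 0 0.4115 0;-0.678 0.132 0.25 0 0 0.4115 0")

```text
time_s: 4.3
eef_pos: [534.5, 11.9, 151.9]
ee_rot: [0.001, 0.788, 0.615, 0.001]
force: [-0.4, 0.3, 0.4]
grip_width: 0.503
grip_force: 0.0
```

```bash
cat > look.py <<'E'
import sys
from h import *
s=sense();print(s["eef_pos"].round(1))
for i,c in enumerate(sys.argv[2:]):
    p=capture(c);save(p,sys.argv[1]+"_"+c)
    if c=="wrist":print("tcp px",proj(p,s["eef_pos"]).round(0))
E
python3 look.py a wrist; python3 plan.py 534,11.8,84,-0.245 534,11.8,119,-.245
```

```text
[534.5  11.9 151.9]
tcp px [[335. 313.]]
at [534.5  11.7 151.7] yaw -0.245 j [-0.2   0.43  1.6   0.    1.11  0.05] F [0.3 0.  0.1] w 0.502 t 4.3
534,11.8,84,-0.245 -> -0.0002 -0.0016 0.1692 0.0015 -0.0001 -0.0
534,11.8,119,-.245 -> -0.0002 -0.0014 0.0817 0.0015 -0.0001 -0.0
```

View pics/a_wrist.png

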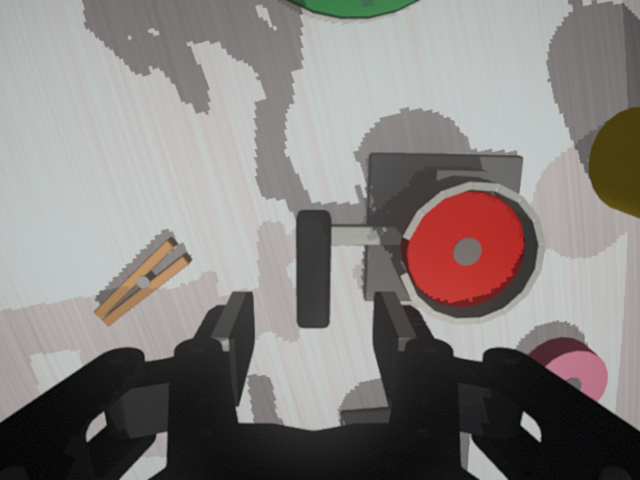

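The wrist view shows the bar (314,268) centred and parallel between the pads, and the red base at (466,250). I'll go down, grip and lift.

jog_arm(series="0 0 0.08 0 0 0 0;0 0 0.168 0 0 0 0;0 0 0.168 0 0 0 0;0 0 0.168 0 0 0 0;0 0 0.168 0 0 0 -1;0 0 0.168 0 0 0 -1;0 0 0.168 0 0 0 -1;0 0 0.168 0 0 0 -1;0 0 0.168 0 0 0 -1;0 0 0.14 0 0 0 -1;0 0 0.11 0 0 0 -1;0 0 0.086 0 0 0 -1;0 0 0.085 0 0 0 -1;0 0 0.085 0 0 0 -1")

```text
time_s: 6.1
eef_pos: [534.2, 10.7, 114.2]
ee_rot: [-0.001, 0.789, 0.615, -0.0]
force: [15.2, 0.4, -30.7]
grip_width: 0.174
grip_force: 67.1
```

```bash
python3 plan.py
python3 - <<'E'
from h import *
T,S=capture("top"),capture("scene")
A=blob(T,F["red"],(227,330),22);B=blob(S,F["red"],(255,313),25)
print(tri([T,S],[A[0],B[0]]),A[2],B[2])
E
```

```text
at [534.2  10.7 114.2] yaw -0.247 j [-0.2   0.48  1.64  0.    1.02  0.05] F [ 15.2   0.4 -30.7] w 0.174 t 6.1
(array([621.09346073,  -8.45903156,  74.72972415]), np.float64(2.352802002639159)) 541 658
```

jog_arm(series="0 0 0 0 0 0 -1;0 0 0 0 0 0 0;0 0 0 0 0 0 0;0 0 0 0 0 0 0;0 0 -0.15 0 0 0 0;0 0 -0.25 0 0 0 0;0 0 -0.25 0 0 0 0;0 0 -0.25 0 0 0 0;0 0 -0.25 0 0 0 0")

```text
time_s: 7.32
eef_pos: [533.8, 10.8, 215.1]
ee_rot: [-0.001, 0.789, 0.615, -0.001]
force: [-0.1, 0.0, -0.6]
grip_width: 0.498
grip_force: 0.0
```

```bash
cat > lookb.py <<'E'
import sys
from h import *
AX=dict(red=(616.5,-9,18,-.245),orange=(561,-187.8,22,-.16),blue=(492.3,382.3,16,.145))
k=sys.argv[1];x,y,h,a=AX[k]
ps=[capture(c) for c in("top","scene","wrist")]
z=float(sys.argv[2])  # expected base top height
B=[]
for p in ps:
    g=proj(p,[x,y,z])[0];b=blob(p,F[k],g,110 if p is ps[2] else 22);B.append(b)
    print(None if b is None else (np.round(b[0]),b[2],"at z:",atz(p,b[0],z).round(1)))
for i,j in((0,1),(0,2),(1,2)):
    if B[i] and B[j]:print("tri",i,j,[np.round(v,1) for v in tri([ps[i],ps[j]],[B[i][0],B[j][0]])])
D=[]
for p in ps[:2]:
    g=proj(p,[x-85*np.cos(a),y-85*np.sin(a),float(sys.argv[3])])[0];D.append(blob(p,F["dark"],g,16))
if all(D):print("bar",tri(ps[:2],[d[0] for d in D]),[d[2] for d in D])
save(ps[2],f"w_{k}{round(sense()['time_s']*10)}")
E
python3 lookb.py red 78 112;python3 plan.py
```

```text
(array([220., 331.]), np.int32(371), 'at z:', array([628.4, -11.6,  78. ]))
(array([254., 313.]), np.int32(656), 'at z:', array([621.9,  -5.1,  78. ]))
(array([229., 446.]), np.int32(7716), 'at z:', array([616.1,  -8.4,  78. ]))
tri 0 1 [array([625.9,  -7.7,  82.3]), np.float64(4.4)]
tri 0 2 [array([626.8, -14.2,  53.5]), np.float64(4.9)]
tri 1 2 [array([617.8,  -9.2,  70.6]), np.float64(1.4)]
at [534.1  10.8 215.6] yaw -0.247 j [-0.2   0.36  1.52 -0.    1.26  0.05] F [ 0.5 -0.2  0.3] w 0.498 t 7.5
```

```bash
ls pics; mv pics/w_red*.png pics/b.png; python3 -c "
import cv2
a=cv2.imread('pics/b.png');cv2.imwrite('pics/b2.png',a[:420])"
python3 - <<'E'
from h import *
p=capture("wrist")
for a in (616.5,-9,62),(616.5,-9,78),(616.5,-9,72):print(a,proj(p,a).round(1))
c=np.array([616.5,-9]);u=np.array([np.cos(-.245),np.sin(-.245)]);v=np.array([-u[1],u[0]])
for z in 80,112:
  print("bar",z,[proj(p,[*(c-85*u+s*28*v),z]).round(0).tolist() for s in(-1,1)])
E
```

```text
a_wrist.png
crop.png
scene0.png
top0.png
w_red75.png
(616.5, -9, 62) [[224.4 439.6]]
(616.5, -9, 78) [[230.1 446.7]]
(616.5, -9, 72) [[227.9 443.9]]
bar 80 [[[273.0, 313.0]], [[186.0, 313.0]]]
bar 112 [[[292.0, 313.0]], [[195.0, 312.0]]]
```

View pics/b2.png

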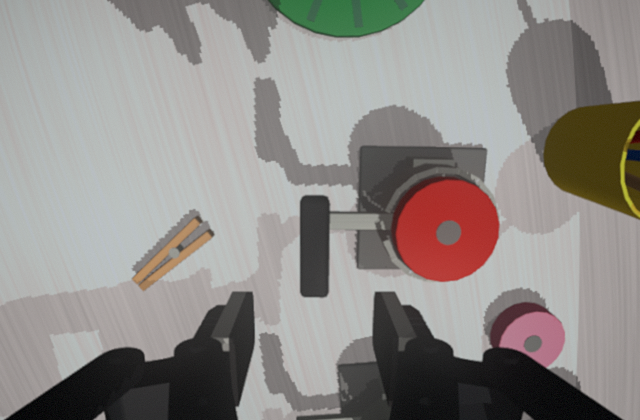

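The bar spans rows 195–297, which fits the raised height of 112 mm. The red base stands proud of the ring, centred at (448,232). I'll move over it with the jaws closing along the mould's y.

```bash
python3 plan.py 616.5,-8.8,180,1.326 616.5,-8.8,90,1.326
```

```text
at [534.1  10.8 215.7] yaw -0.247 j [-0.2   0.36  1.52 -0.    1.26  0.05] F [ 0.6 -0.3 -0.6] w 0.496 t 7.5
616.5,-8.8,180,1.326 -> 0.0028 0.2117 0.0891 -0.0006 -0.0005 -1.0012
616.5,-8.8,90,1.326 -> 0.0028 0.212 0.3141 -0.0006 -0.0005 -1.0012
```

jog_arm(series="0.003 0.212 0 0 0 -1 0.85;0.003 0.212 0 0 0 -1 0.85;0.003 0.212 0 0 0 -1 0.85;0.003 0.212 0 0 0 -1 0.85;0.003 0.212 0 0 0 -1 0.85;0.003 0.212 0 0 0 -1 0.85;0.003 0.212 0.09 0 0 -1 0.85;0.003 0.212 0.09 0 0 -1 0.85;0.003 0.212 0.2 0 0 -1 0.85;0.003 0.212 0.2 0 0 -1 0.85;0.003 0.212 0.314 0 0 -1 0.85;0.003 0.212 0.314 0 0 -1 0.85;0.003 0.212 0.314 0 0 -1 0.85;0.003 0.212 0.314 0 0 -1 0.85")

```text
time_s: 9.28
eef_pos: [617.7, -8.9, 92.8]
ee_rot: [0.002, 0.123, 0.992, -0.0]
force: [-0.1, -0.4, -1.0]
grip_width: 0.927
grip_force: 0.0
```

```bash
python3 look.py c wrist scene; python3 plan.py 616.5,-8.8,76,1.326; python3 -c "
import cv2
a=cv2.imread('pics/c_wrist.png');b=cv2.imread('pics/c_scene.png')[160:340,220:400]
cv2.imwrite('pics/c2.png',cv2.hconcat([cv2.resize(a,(400,300)),cv2.resize(b,(300,300),interpolation=2)]))"
```

```text
[617.7  -8.9  92.8]
tcp px [[338. 316.]]
at [617.3  -8.9  92.1] yaw 1.324 j [-0.2   0.67  1.38  0.    1.09 -1.53] F [ 0.9 -0.6 -0.6] w 0.928 t 9.4
616.5,-8.8,76,1.326 -> 0.0021 -0.0004 0.0402 0.0001 0.0013 -0.0013
```

View pics/c2.png

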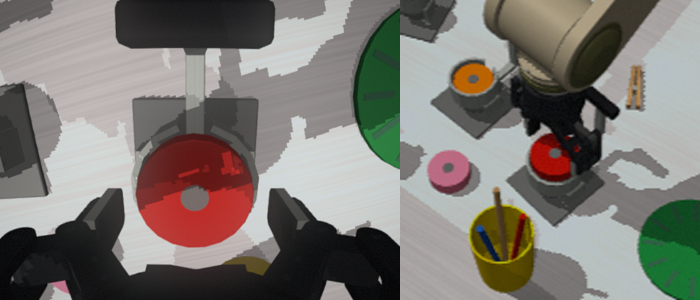

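The jaws straddle the red base, which is centred at about (195,190) in the left panel, and the bar is clear. Descending and closing.

jog_arm(series="0.002 0 0.02 0 0 0 0.8;0.002 0 0.04 0 0 0 0.8;0.002 0 0.04 0 0 0 0.8;0.002 0 0.04 0 0 0 0.8;0.002 0 0.04 0 0 0 0.8", grip_force=40)

```text
time_s: 10.0
eef_pos: [616.2, -8.6, 74.9]
ee_rot: [0.0, 0.123, 0.992, -0.0]
force: [0.4, 0.8, -0.6]
grip_width: 0.9
grip_force: 0.0
```

jog_arm(series="0 0 0 0 0 0 0.3;0 0 0 0 0 0 0.3;0 0 0 0 0 0 0.3;0 0 0 0 0 0 0.3")

```text
time_s: 10.5
eef_pos: [616.1, -8.6, 74.9]
ee_rot: [0.0, 0.123, 0.992, -0.0]
force: [-0.7, -0.1, 2.2]
grip_width: 0.779
grip_force: 45.1
```

```bash
python3 plan.py 607,204.5,150,1.326
```

```text
at [616.1  -8.6  74.9] yaw 1.324 j [-0.2   0.69  1.4   0.    1.06 -1.53] F [-0.7 -0.1  2.2] w 0.779 t 10.5
607,204.5,150,1.326 -> 0.1522 0.511 -0.1878 0.0 0.0003 -0.0012
```

jog_arm(series="0 0 -0.05 0 0 0 0.3;0 0 -0.15 0 0 0 0.3;0 0 -0.188 0 0 0 0.3;0.05 0.12 -0.188 0 0 0 0.3;0.09 0.25 -0.188 0 0 0 0.3;0.12 0.38 -0.188 0 0 0 0.3;0.152 0.511 -0.188 0 0 0 0.3;0.152 0.511 -0.188 0 0 0 0.3;0.152 0.511 -0.188 0 0 0 0.3;0.152 0.511 -0.188 0 0 0 0.3")

```text
time_s: 11.75
eef_pos: [607.1, 203.2, 149.6]
ee_rot: [-0.0, 0.124, 0.992, -0.0]
force: [0.3, -0.5, 0.0]
grip_width: 0.778
grip_force: 45.0
```

```bash
python3 look.py d wrist
python3 - <<'E'
from h import *
p=capture("wrist");b=blob(p,F["red"],(230,320),150);print(b)
s=sense();print(s["grip_width"],s["eef_pos"])
q=cv2.findContours(F["green"](cv2.cvtColor(p["img"],cv2.COLOR_RGB2HSV).astype(int)).astype(np.uint8),0,2)[0]
c=max(q,key=cv2.contourArea)[:,0];np.save("g.npy",c)
P=np.array([atz(p,(r,k),8)[:2] for k,r in c]);
# robust circle with R=75
from scipy.optimize import least_squares
f=least_squares(lambda v:np.hypot(*(P-v).T)-75,[607,204],loss="cauchy",f_scale=1.);print(f.x,np.median(abs(f.fun)),(abs(f.fun)<2).sum(),len(P))
E
```

```text
[607.1 203.2 149.6]
tcp px [[338. 316.]]
((316.3924518793081, 316.2263460788139), ((314.0, 316.5), (208.0, 125.0), 0.0), np.int32(17840), ((315.1077575683594, 315.9203186035156), (126.95123291015625, 212.0453338623047), 92.80534362792969))
0.7797452048146167 [607.17111737 203.36889809 149.84524131]
[630.12998014 195.09557879] 9.550175045257305 113 857
```

View pics/d_wrist.png

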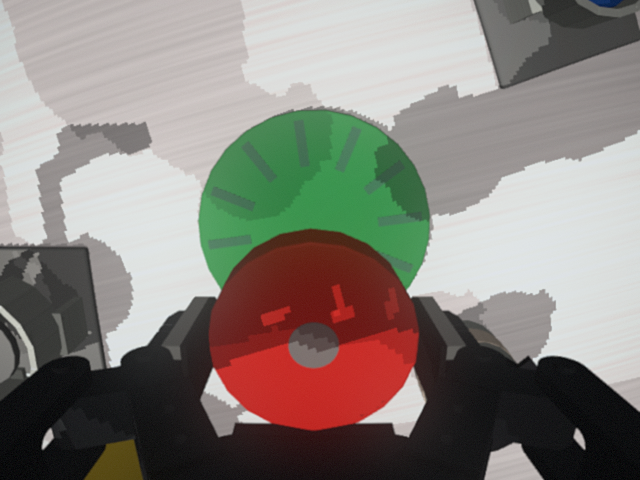

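The red base is held level at (314,345). The trivet's upper arc is clear, with its left edge at (199,215), right edge at (430,222) and top at (315,108). I'll refine the trivet centre from that arc.

```bash
python3 - <<'E'
from h import *
from scipy.optimize import least_squares
p=capture("wrist");h=cv2.cvtColor(p["img"],cv2.COLOR_RGB2HSV).astype(int)
m=((h[...,0]>45)&(h[...,0]<85)&(h[...,1]>80)).astype(np.uint8)
c=max(cv2.findContours(m,0,1)[0],key=cv2.contourArea)
H=cv2.convexHull(c)[:,0];H=H[H[:,1]<270]
P=np.array([atz(p,(r,k),8)[:2] for k,r in H])
f=least_squares(lambda v:np.hypot(*(P-v).T)-75,[607,204],loss="soft_l1");print(f.x,f.fun.round(1))
E
python3 plan.py 607,204.5,60,1.326 607,204.5,24,1.326
```

```text
[607.46074989 202.43479644] [ 0.5  0.2  0.4  0.4  0.   0.3 -0.1 -0.2 -0.4 -0.5 -0.3 -0.7 -0.9 -0.7
 -0.9 -1.2 -1.  -1.4 -1.2 -1.7 -1.7 -1.9 -1.9 -1.9 -1.4 -1.6 -1.5 -1.1
 -0.8 -0.7 -0.8 -0.8 -0.5 -0.4 -0.6 -0.1 -0.2 -0.3  0.1 -0.   0.1  0.3
  0.2  0.2  0.2  0.3  0.2]
at [607.1 203.5 149.9] yaw 1.323 j [ 0.14  0.65  1.25 -0.    1.24 -1.18] F [-0.7 -0.5 -0.5] w 0.776 t 11.9
607,204.5,60,1.326 -> 0.0009 0.0023 0.2247 -0.0001 -0.0 -0.002
607,204.5,24,1.326 -> 0.0009 0.0023 0.3147 -0.0001 -0.0 -0.002
```

jog_arm(series="0 0 0.1 0 0 0 0.3;0 0 0.2 0 0 0 0.3;0 0 0.26 0 0 0 0.3;0 0 0.29 0 0 0 0.3;0 0 0.306 0 0 0 0.3;0 0 0.313 0 0 0 0.3;0 0 0.316 0 0 0 0.3;0 0 0.316 0 0 0 0.3;0 0 0.316 0 0 0 0.3")

```text
time_s: 13.02
eef_pos: [607.1, 204.5, 23.8]
ee_rot: [0.0, 0.123, 0.992, 0.0]
force: [0.8, -0.1, -0.7]
grip_width: 0.78
grip_force: 45.0
```

jog_arm(series="0 0 0.001 0 0 0 0.5;0 0 0.001 0 0 0 0.8;0 0 0.001 0 0 0 1;0 0 0.001 0 0 0 1;0 0 -0.1 0 0 0 1;0 0 -0.2 0 0 0 1;0 0 -0.35 0 0 0 1;0 0 -0.35 0 0 0 0;0 0 -0.35 0 0 0 -1;0 0 -0.35 0 0 0 -1")

```text
time_s: 14.28
eef_pos: [606.4, 204.4, 161.9]
ee_rot: [-0.001, 0.123, 0.992, -0.0]
force: [-0.7, 0.3, -0.1]
grip_width: 0.378
grip_force: 0.0
```

```bash
python3 plan.py 534,11.8,160,1.326 534,11.8,107,1.326
python3 - <<'E'
from h import *
p,q=capture("top"),capture("scene")
a=blob(p,F["red"],proj(p,[607,204,26])[0],30);b=blob(q,F["red"],proj(q,[607,204,26])[0],30)
for x,y in((p,a),(q,b)):
    if y:print(y[2],atz(x,y[0],26))
w=capture("wrist");c=blob(w,F["red"],proj(w,[607,204,26])[0],200);print(c[2],atz(w,c[0],26))
E
```

```text
at [606.4 204.4 161.9] yaw 1.324 j [ 0.14  0.64  1.23 -0.    1.27 -1.18] F [-0.7  0.3 -0.1] w 0.378 t 14.3
534,11.8,160,1.326 -> 0.058 -0.511 0.0053 -0.0007 -0.0017 -0.0012
534,11.8,107,1.326 -> 0.0576 -0.5109 0.1378 -0.0007 -0.0017 -0.0012
36 [591.02105757 180.69320237  26.        ]
689 [612.08766526 206.54386806  26.        ]
7969 [606.42352155 203.6533226   26.        ]
```

The red base is on the trivet at about (606,204). Next I'll press the red bar down with the jaws shut.

jog_arm(series="0.02 -0.13 -0.02 0 0 0 -1;0.03 -0.26 -0.02 0 0 0 -1;0.04 -0.39 -0.02 0 0 0 -1;0.058 -0.511 -0.02 0 0 0 -1;0.058 -0.511 -0.02 0 0 0 -1;0.058 -0.511 -0.02 0 0 0 -1;0.058 -0.511 0.03 0 0 0 -1;0.058 -0.511 0.06 0 0 0 -1;0.058 -0.511 0.08 0 0 0 -1;0.058 -0.511 0.1 0 0 0 -1;0.058 -0.511 0.12 0 0 0 -1;0.058 -0.511 0.135 0 0 0 -1;0.058 -0.511 0.138 0 0 0 -1;0.058 -0.511 0.138 0 0 0 -1")

```text
time_s: 16.18
eef_pos: [534.5, 11.6, 108.1]
ee_rot: [-0.0, 0.123, 0.992, -0.0]
force: [1.0, -0.6, -0.0]
grip_width: 0.005
grip_force: 0.1
```

jog_arm(series="0 0 0.005 0 0 0 -1;0 0 0.008 0 0 0 -1;0 0 0.011 0 0 0 -1;0 0 0.011 0 0 0 -1")

```text
time_s: 16.68
eef_pos: [534.5, 11.7, 106.6]
ee_rot: [0.0, 0.123, 0.992, -0.0]
force: [-13.1, 1.0, 30.0]
grip_width: 0.002
grip_force: 15.0
```

Solid stop at TCP 106.6, so the tips are at about 88 mm and the red bar is fully down. On to the orange bar.

```bash
python3 plan.py 477.1,-174.3,150,-0.16
```

```text
at [534.5  11.7 106.6] yaw 1.325 j [-0.2   0.49  1.64 -0.    1.01 -1.52] F [-13.1   1.   30. ] w 0.002 t 16.7
477.1,-174.3,150,-0.16 -> 0.0257 -0.4859 -0.108 -0.0001 0.0008 0.9451
```

jog_arm(series="0 0 -0.1 0 0 0 -1;0 0 -0.2 0 0 0.1 -1;0.01 -0.12 -0.2 0 0 0.2 0;0.02 -0.24 -0.2 0 0 0.3 0;0.026 -0.36 -0.2 0 0 0.42 0;0.026 -0.486 -0.2 0 0 0.53 0;0.026 -0.486 -0.2 0 0 0.65 0;0.026 -0.486 -0.2 0 0 0.76 0;0.026 -0.486 -0.15 0 0 0.945 0;0.026 -0.486 -0.11 0 0 0.945 0;0.026 -0.486 -0.11 0 0 0.945 0;0.026 -0.486 -0.11 0 0 0.945 0", grip_force=60)

```text
time_s: 18.18
eef_pos: [477.2, -174.3, 148.4]
ee_rot: [0.0, 0.761, 0.649, 0.0]
force: [0.1, -0.4, -0.7]
grip_width: 0.502
grip_force: 0.0
```

```bash
cat > chk.py <<'E'
import sys
from h import *
# wrist check: base k at top height z, bar at height zb
AX=dict(red=(616.5,-9,-.245),orange=(561,-187.8,-.16),blue=(492.3,382.3,.145))
k=sys.argv[1];x,y,a=AX[k];z,zb=map(float,sys.argv[2:4])
p=capture("wrist")
b=blob(p,F[k],proj(p,[x,y,z])[0],110)
if b:print("base",b[2],b[0],atz(p,b[0],z).round(1),"img dims",np.round(b[3][1],1))
c=np.array([x,y])-85*np.array([np.cos(a),np.sin(a)])
d=blob(p,lambda h:h[...,2]<60,proj(p,[*c,zb+8])[0],75)
if d:
    Q=np.array([atz(p,(q[1],q[0]),zb+8)[:2] for q in cv2.boxPoints(d[1])]);E=sorted([Q[1]-Q[0],Q[2]-Q[1]],key=np.linalg.norm)
    print("bar",d[2],Q.mean(0).round(1),"exp",c.round(1),[round(float(np.linalg.norm(v)),1) for v in E],np.arctan(E[1][1]/E[1][0]).round(3))
save(p,sys.argv[4])
E
python3 chk.py orange 56 80 e1; python3 plan.py 477.1,-174.3,84.5,-0.16
```

```text
base 8418 (251.65869810428262, 469.27329621948104) [ 559.8 -187.4   56. ] img dims [103.1 115.7]
bar 2743 [ 477.7 -174.4] exp [ 477.1 -174.3] [14.9, 56.9] 1.424
at [ 477.2 -174.3  148.6] yaw -0.159 j [-0.58  0.38  1.69 -0.    1.07 -0.42] F [ 0.1 -1.   0.5] w 0.5 t 18.2
477.1,-174.3,84.5,-0.16 -> -0.0 -0.0005 0.1601 0.0006 0.0004 0.0009
```

The wrist measurement puts the orange bar within 1 mm of the estimate, and its size comes out at 15 x 57 mm. Grip and lift.

jog_arm(series="0 0 0.08 0 0 0 0;0 0 0.16 0 0 0 0;0 0 0.16 0 0 0 0;0 0 0.16 0 0 0 0;0 0 0.16 0 0 0 -1;0 0 0.16 0 0 0 -1;0 0 0.16 0 0 0 -1;0 0 0.16 0 0 0 -1;0 0 0.16 0 0 0 -1;0 0 0.132 0 0 0 -1;0 0 0.102 0 0 0 -1;0 0 0.078 0 0 0 -1;0 0 0.076 0 0 0 -1;0 0 0.076 0 0 0 -1")

```text
time_s: 19.98
eef_pos: [477.3, -174.1, 114.2]
ee_rot: [-0.0, 0.762, 0.648, 0.0]
force: [18.0, -8.0, -35.1]
grip_width: 0.171
grip_force: 67.2
```

jog_arm(series="0 0 0 0 0 0 -1;0 0 0 0 0 0 0;0 0 0 0 0 0 0;0 0 0 0 0 0 0;0 0 -0.15 0 0 0 0;0 0 -0.25 0 0 0 0;0 0 -0.25 0 0 0 0;0 0 -0.25 0 0 0 0;0 0 -0.25 0 0 0 0")

```text
time_s: 21.1
eef_pos: [476.6, -173.8, 216.3]
ee_rot: [-0.001, 0.761, 0.648, -0.0]
force: [-0.3, -0.1, 0.4]
grip_width: 0.499
grip_force: 0.0
```

```bash
python3 chk.py orange 82 112 e2; python3 plan.py 561,-187.5,180,1.411 561,-187.5,94,1.411
```

```text
base 6597 (230.92587847296366, 446.4345979547773) [ 559.1 -185.7   82. ] img dims [93.5 96.4]
bar 2196 [ 478.2 -173.1] exp [ 477.1 -174.3] [14.5, 54.6] 1.421
at [ 476.7 -173.8  216.4] yaw -0.16 j [-0.58  0.3   1.6   0.    1.24 -0.42] F [-0.3 -0.3 -0.4] w 0.501 t 21.1
561,-187.5,180,1.411 -> -0.0001 0.2137 0.0907 -0.0005 -0.0014 -1.0003
561,-187.5,94,1.411 -> -0.0003 0.2142 0.3057 -0.0005 -0.0014 -1.0003
```

jog_arm(series="0.001 0.212 0 0 0 -1 0.65;0.001 0.212 0 0 0 -1 0.65;0.001 0.212 0 0 0 -1 0.65;0.001 0.212 0 0 0 -1 0.65;0.001 0.212 0 0 0 -1 0.65;0.001 0.212 0 0 0 -1 0.65;0.001 0.212 0.09 0 0 -1 0.65;0.001 0.212 0.09 0 0 -1 0.65;0.001 0.212 0.2 0 0 -1 0.65;0.001 0.212 0.2 0 0 -1 0.65;0.001 0.212 0.306 0 0 -1 0.65;0.001 0.212 0.306 0 0 -1 0.65;0.001 0.212 0.306 0 0 -1 0.65;0.001 0.212 0.306 0 0 -1 0.65", grip_force=40)

```text
time_s: 22.9
eef_pos: [561.5, -187.6, 97.0]
ee_rot: [0.001, 0.08, 0.997, -0.001]
force: [-0.2, 0.8, -0.3]
grip_width: 0.828
grip_force: 0.0
```

```bash
python3 chk.py orange 82 112 e3; python3 plan.py 560.2,-187,78,1.411
```

```text
base 19674 (306.2493238434164, 312.5490075128509) [ 557.  -188.1   82. ] img dims [164.7 164.9]
bar 10779 [ 478.6 -174.4] exp [ 477.1 -174.3] [16.2, 32.5] 1.411
at [ 561.3 -187.5   96.7] yaw 1.41 j [-0.52  0.61  1.47 -0.    1.06 -1.93] F [-0.9  0.9  0.3] w 0.824 t 22.9
560.2,-187,78,1.411 -> 0.0031 0.0008 0.0466 -0.0005 0.0014 -0.0004
```

View pics/e3.png

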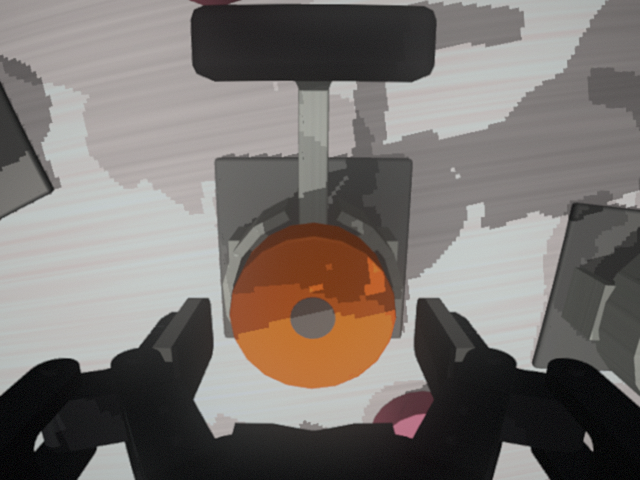

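The raised orange base at (313,318) is centred between the pads, and the pink disc (410,415) is well below and outside. Closing on it.

jog_arm(series="0.003 0 0.025 0 0 0 0.6;0.003 0 0.047 0 0 0 0.6;0.003 0 0.047 0 0 0 0.6;0.003 0 0.047 0 0 0 0.6;0.003 0 0.047 0 0 0 0.1;0.003 0 0.047 0 0 0 0.1;0.003 0 0.047 0 0 0 0.1;0.003 0 0.047 0 0 0 0.1;0.003 0 0.047 0 0 0 0.1")

```text
time_s: 24.08
eef_pos: [559.7, -187.1, 76.5]
ee_rot: [0.0, 0.08, 0.997, -0.0]
force: [0.9, 0.3, 1.7]
grip_width: 0.684
grip_force: 44.5
```

```bash
python3 plan.py 606.7,203.7,150,1.326 560.2,-187,170,1.411
```

```text
at [ 559.7 -187.1   76.5] yaw 1.41 j [-0.52  0.64  1.49  0.    1.02 -1.93] F [0.9 0.3 1.7] w 0.684 t 24.1
606.7,203.7,150,1.326 -> 0.04 0.9831 -0.1838 -0.0001 0.0003 0.0538
560.2,-187,170,1.411 -> -0.0012 0.0003 -0.2337 -0.0001 0.0003 -0.0003
```

jog_arm(series="0 0 -0.05 0 0 0 0.1;0 0 -0.15 0 0 0 0.1;0 0 -0.184 0 0 0 0.1;0 0.12 -0.184 0 0 0.01 0.1;0.01 0.25 -0.184 0 0 0.02 0.1;0.02 0.38 -0.184 0 0 0.03 0.1;0.03 0.51 -0.184 0 0 0.04 0.1;0.03 0.64 -0.184 0 0 0.054 0.1;0.04 0.77 -0.184 0 0 0.054 0.1;0.04 0.88 -0.184 0 0 0.054 0.1;0.04 0.983 -0.184 0 0 0.054 0.1;0.04 0.983 -0.184 0 0 0.054 0.1;0.04 0.983 -0.184 0 0 0.054 0.1;0.04 0.983 -0.184 0 0 0.054 0.1")

```text
time_s: 25.82
eef_pos: [606.5, 202.6, 149.6]
ee_rot: [-0.0, 0.123, 0.992, -0.0]
force: [-0.9, 0.0, -0.6]
grip_width: 0.688
grip_force: 44.5
```

```bash
python3 look.py f wrist;  python3 plan.py 606.7,203.7,43,1.326
```

```text
[606.5 202.6 149.6]
tcp px [[338. 316.]]
at [606.6 202.7 149.8] yaw 1.324 j [ 0.14  0.65  1.25 -0.    1.24 -1.18] F [ 0.  -0.5 -0.9] w 0.687 t 25.9
606.7,203.7,43,1.326 -> 0.0003 0.0026 0.2669 -0.0001 -0.0002 -0.0011
```

View pics/f_wrist.png

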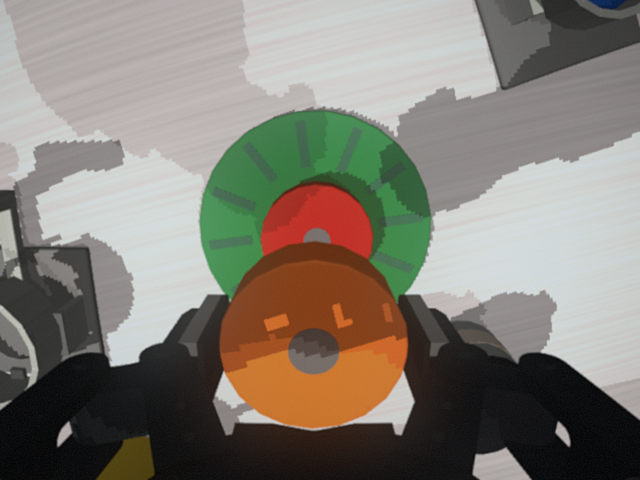

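The orange base is held level at (314,350) and the red one sits centred on the trivet at (317,237). Lowering.

jog_arm(series="0 0.002 0.1 0 0 0 0.1;0 0.002 0.18 0 0 0 0.1;0 0.002 0.22 0 0 0 0.1;0 0.002 0.25 0 0 0 0.1;0 0.002 0.26 0 0 0 0.1;0 0.002 0.264 0 0 0 0.1;0 0.002 0.2675 0 0 0 0.1;0 0.002 0.2675 0 0 0 0.1;0 0.002 0.2675 0 0 0 0.1")

```text
time_s: 27.0
eef_pos: [606.8, 204.5, 43.1]
ee_rot: [0.0, 0.122, 0.993, 0.0]
force: [-0.6, 1.0, -1.1]
grip_width: 0.683
grip_force: 44.4
```

jog_arm(series="0 0 0.001 0 0 0 0.3;0 0 0.001 0 0 0 0.6;0 0 0.001 0 0 0 0.8;0 0 0.001 0 0 0 0.8;0 0 -0.1 0 0 0 0.8;0 0 -0.2 0 0 0 0.8;0 0 -0.32 0 0 0 0.8;0 0 -0.32 0 0 0 0;0 0 -0.32 0 0 0 -1;0 0 -0.32 0 0 0 -1;0 0 -0.32 0 0 0 -1")

```text
time_s: 28.38
eef_pos: [606.5, 204.5, 169.9]
ee_rot: [-0.001, 0.122, 0.992, -0.0]
force: [-0.0, 0.0, -0.5]
grip_width: 0.042
grip_force: 0.0
```

```bash
python3 plan.py 560,-187,160,1.326 477.3,-174.2,170,1.411  477.3,-174.2,106,1.411
python3 - <<'E'
from h import *
w=capture("wrist");c=blob(w,F["orange"],proj(w,[607,204,48])[0],200);print(c[2],atz(w,c[0],48),c[3])
c=blob(w,F["red"],proj(w,[607,204,26])[0],200);print(c[2],atz(w,c[0],26))
E
```

```text
at [606.5 204.5 169.9] yaw 1.326 j [ 0.14  0.63  1.22 -0.    1.29 -1.18] F [-0.   0.  -0.5] w 0.042 t 28.4
560,-187,160,1.326 -> -0.1247 -0.9776 0.0252 -0.0004 -0.0009 -0.0002
477.3,-174.2,170,1.411 -> 0.0837 -0.9967 0.0005 -0.0004 -0.001 -0.0543
477.3,-174.2,106,1.411 -> 0.0834 -0.9966 0.1605 -0.0004 -0.001 -0.0543
7325 [605.96434514 203.78421216  48.        ] ((313.555908203125, 238.65199279785156), (99.42597961425781, 101.3475112915039), 175.34022521972656)
336 [584.68604191 189.62606832  26.        ]
```

jog_arm(series="0.01 -0.14 0 0 0 0 -1;0.02 -0.28 0 0 0 0 -1;0.03 -0.42 0 0 0 0 -1;0.04 -0.56 0 0 0 0 -1;0.06 -0.7 0 0 0 0 -1;0.07 -0.84 0 0 0 0 -1;0.083 -0.996 0 0 0 0 -1;0.083 -0.996 0 0 0 0 -1;0.083 -0.996 0 0 0 0 -1;0.083 -0.996 0.05 0 0 0 -1;0.083 -0.996 0.08 0 0 0 -1;0.083 -0.996 0.1 0 0 0 -1;0.083 -0.996 0.12 0 0 0 -1;0.083 -0.996 0.14 0 0 0 -1;0.083 -0.996 0.155 0 0 0 -1;0.083 -0.996 0.162 0 0 0 -1;0.083 -0.996 0.166 0 0 0 -1;0.083 -0.996 0.166 0 0 0 -1;0.083 -0.996 0.166 0 0 0 -1")

```text
time_s: 30.8
eef_pos: [478.1, -174.1, 106.7]
ee_rot: [0.001, 0.122, 0.993, -0.0]
force: [-8.2, 7.1, 27.0]
grip_width: 0.0
grip_force: 13.5
```

```bash
python3 plan.py 477.3,120,200,0.7
```

```text
at [ 478.1 -174.1  106.7] yaw 1.326 j [-0.58  0.44  1.72 -0.    0.97 -1.91] F [-8.2  7.1 27. ] w 0.0 t 30.8
477.3,120,200,0.7 -> 0.1798 0.7126 -0.2339 -0.0002 0.0008 0.3985
```

The orange bar is down, with its stop at TCP 106.7. Now blue.

jog_arm(series="0 0 -0.1 0 0 0 -1;0 0 -0.234 0 0 0.05 -1;0.03 0.13 -0.234 0 0 0.15 0;0.06 0.26 -0.234 0 0 0.25 0;0.09 0.39 -0.234 0 0 0.35 0;0.13 0.52 -0.234 0 0 0.4 0;0.16 0.65 -0.234 0 0 0.4 0;0.18 0.713 -0.234 0 0 0.4 0;0.18 0.713 -0.234 0 0 0.4 0", grip_force=60)

```text
time_s: 31.92
eef_pos: [477.0, 121.1, 197.7]
ee_rot: [-0.0, 0.422, 0.907, -0.0]
force: [-0.9, 0.4, -0.2]
grip_width: 0.498
grip_force: 0.0
```

```bash
python3 plan.py 408.2,370,150,0.145
```

```text
at [477.  121.1 197.7] yaw 0.7 j [ 0.01  0.29  1.67 -0.    1.18 -0.69] F [-0.9  0.4 -0.2] w 0.498 t 31.9
408.2,370,150,0.145 -> 0.5868 0.2694 0.119 -0.0004 0.0003 0.3533
```

jog_arm(series="0.13 0.06 0 0 0 0.1 0;0.26 0.12 0 0 0 0.2 0;0.39 0.18 0 0 0 0.3 0;0.52 0.24 0 0 0 0.353 0;0.587 0.27 0.05 0 0 0.353 0;0.587 0.27 0.119 0 0 0.353 0;0.587 0.27 0.119 0 0 0.353 0;0.587 0.27 0.119 0 0 0.353 0")

```text
time_s: 32.92
eef_pos: [410.3, 368.9, 151.5]
ee_rot: [0.0, 0.655, 0.755, 0.001]
force: [1.2, -0.9, -0.4]
grip_width: 0.494
grip_force: 0.0
```

```bash
python3 chk.py blue 50 80 g1; python3 plan.py 408.2,370,84.5,0.145
```

```text
base 5207 (248.57066255953907, 463.4980462622286) [493.  379.9  50. ] img dims [80.7 93.5]
bar 1582 [409.2 370.4] exp [408.2 370. ] [14.6, 55.9] -1.419
at [410.3 369.  151.7] yaw 0.142 j [ 0.52  0.46  1.55 -0.    1.13  0.38] F [ 0.  -0.2 -0.3] w 0.5 t 33.0
408.2,370,84.5,0.145 -> 0.003 -0.0051 0.1681 0.0012 -0.0003 -0.0021
```

jog_arm(series="0.003 -0.003 0.08 0 0 0 0;0.003 -0.003 0.168 0 0 0 0;0.003 -0.003 0.168 0 0 0 0;0.003 -0.003 0.168 0 0 0 0;0.003 -0.003 0.168 0 0 0 -1;0.003 -0.003 0.168 0 0 0 -1;0.003 -0.003 0.168 0 0 0 -1;0.003 -0.003 0.168 0 0 0 -1;0.003 -0.003 0.168 0 0 0 -1;0.003 -0.003 0.14 0 0 0 -1;0.003 -0.003 0.11 0 0 0 -1;0.003 -0.003 0.086 0 0 0 -1;0.003 -0.003 0.084 0 0 0 -1;0.003 -0.003 0.084 0 0 0 -1")

```text
time_s: 34.72
eef_pos: [408.7, 370.7, 114.6]
ee_rot: [0.0, 0.655, 0.756, 0.001]
force: [15.2, 6.6, -21.3]
grip_width: 0.174
grip_force: 66.2
```

jog_arm(series="0 0 0 0 0 0 -1;0 0 0 0 0 0 0;0 0 0 0 0 0 0;0 0 0 0 0 0 0;0 0 -0.15 0 0 0 0;0 0 -0.25 0 0 0 0;0 0 -0.25 0 0 0 0;0 0 -0.25 0 0 0 0;0 0 -0.25 0 0 0 0")

```text
time_s: 35.85
eef_pos: [407.4, 370.3, 215.7]
ee_rot: [-0.0, 0.655, 0.756, -0.001]
force: [-0.1, -0.2, 0.5]
grip_width: 0.496
grip_force: 0.0
```

```bash
python3 chk.py blue 76 112 g2; python3 plan.py 493,382,180,1.716 493,382,94,1.716
```

```text
base 4152 (233.36277385478903, 447.3053413000181) [492.3 380.7  76. ] img dims [74.2 79.7]
bar 1933 [408.6 370.8] exp [408.2 370. ] [14.2, 54.9] -1.467
at [407.5 370.4 215.8] yaw 0.143 j [ 0.52  0.4   1.47 -0.    1.28  0.38] F [-0.1 -0.3  0.2] w 0.5 t 35.9
493,382,180,1.716 -> -0.0016 0.2158 0.0891 -0.0014 -0.0006 -1.0015
493,382,94,1.716 -> -0.0014 0.2163 0.3041 -0.0014 -0.0006 -1.0015
```

jog_arm(series="0 0.215 0 0 0 -1 0.5;0 0.215 0 0 0 -1 0.5;0 0.215 0 0 0 -1 0.5;0 0.215 0 0 0 -1 0.5;0 0.215 0 0 0 -1 0.5;0 0.215 0 0 0 -1 0.5;0 0.215 0.09 0 0 -1 0.5;0 0.215 0.09 0 0 -1 0.5;0 0.215 0.2 0 0 -1 0.5;0 0.215 0.2 0 0 -1 0.5;0 0.215 0.304 0 0 -1 0.5;0 0.215 0.304 0 0 -1 0.5;0 0.215 0.304 0 0 -1 0.5;0 0.215 0.304 0 0 -1 0.5", grip_force=40)

```text
time_s: 37.65
eef_pos: [493.7, 383.2, 97.3]
ee_rot: [0.001, -0.071, 0.997, 0.001]
force: [-0.3, 0.3, 0.3]
grip_width: 0.754
grip_force: 0.0
```

```bash
python3 chk.py blue 76 112 g3; python3 plan.py 492.6,381.8,79,1.716
```

```text
base 12828 (300.26080187747607, 306.4154845305729) [490.  379.2  76. ] img dims [135.1 136.3]
bar 10786 [409.9 370.2] exp [408.2 370. ] [16.7, 32.6] -1.428
at [493.5 383.1  96.9] yaw 1.713 j [ 0.47  0.67  1.35 -0.    1.11 -1.24] F [ 0.7 -0.7 -0.1] w 0.749 t 37.7
492.6,381.8,79,1.716 -> 0.0029 -0.003 0.0449 0.0005 0.0015 -0.0016
```

View pics/g3.png

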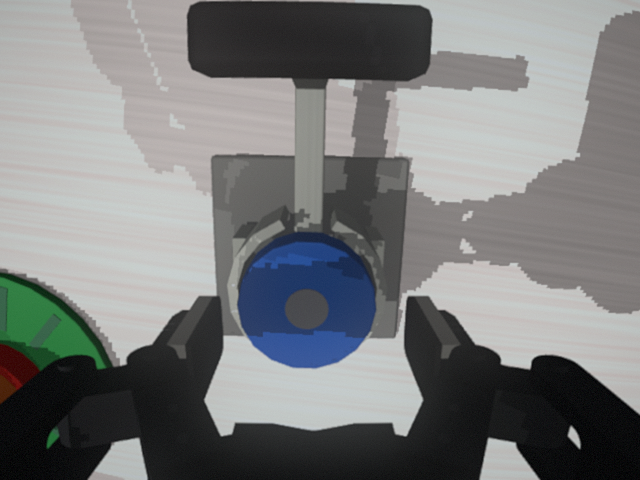

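The raised blue base at (307,309) sits about 2 mm to the left of the jaw centre. I'll correct for that and grip.

jog_arm(series="0.002 -0.0055 0.02 0 0 0 0.45;0.002 -0.0055 0.044 0 0 0 0.45;0.002 -0.0055 0.044 0 0 0 0.45;0.002 -0.0055 0.044 0 0 0 0.45;0.002 -0.0055 0.044 0 0 0 -0.1;0.002 -0.0055 0.044 0 0 0 -0.1;0.002 -0.0055 0.044 0 0 0 -0.1;0.002 -0.0055 0.044 0 0 0 -0.1;0.002 -0.0055 0.044 0 0 0 -0.1")

```text
time_s: 38.83
eef_pos: [492.7, 380.6, 78.0]
ee_rot: [0.0, -0.071, 0.997, 0.0]
force: [0.5, 1.3, 4.3]
grip_width: 0.591
grip_force: 44.0
```

```bash
python3 plan.py 606.5,203.7,170,1.5
```

```text
at [492.7 380.6  78. ] yaw 1.714 j [ 0.47  0.69  1.37  0.    1.07 -1.24] F [0.5 1.3 4.3] w 0.591 t 38.8
606.5,203.7,170,1.5 -> -0.2188 -0.4782 -0.2299 0.0002 0.0004 0.136
```

jog_arm(series="0 0 -0.05 0 0 0 -0.1;0 0 -0.15 0 0 0 -0.1;0 0 -0.23 0 0 0 -0.1;-0.05 -0.1 -0.23 0 0 0.05 -0.1;-0.1 -0.22 -0.23 0 0 0.1 -0.1;-0.16 -0.35 -0.23 0 0 0.136 -0.1;-0.219 -0.478 -0.23 0 0 0.136 -0.1;-0.219 -0.478 -0.23 0 0 0.136 -0.1;-0.219 -0.478 -0.23 0 0 0.136 -0.1;-0.219 -0.478 -0.23 0 0 0.136 -0.1")

```text
time_s: 40.08
eef_pos: [605.8, 204.9, 169.6]
ee_rot: [-0.0, 0.035, 0.999, 0.0]
force: [-0.3, -0.2, 0.3]
grip_width: 0.594
grip_force: 41.7
```

```bash
python3 look.py i wrist; python3 plan.py 606.5,203.7,66.8,1.5
```

```text
[605.8 204.9 169.6]
tcp px [[338. 316.]]
at [605.9 204.8 169.7] yaw 1.502 j [ 0.14  0.63  1.23  0.    1.28 -1.36] F [-1.1 -0.4 -1.5] w 0.591 t 40.1
606.5,203.7,66.8,1.5 -> -0.0019 -0.0027 0.2572 -0.0 -0.0002 0.0011
```

View pics/i_wrist.png

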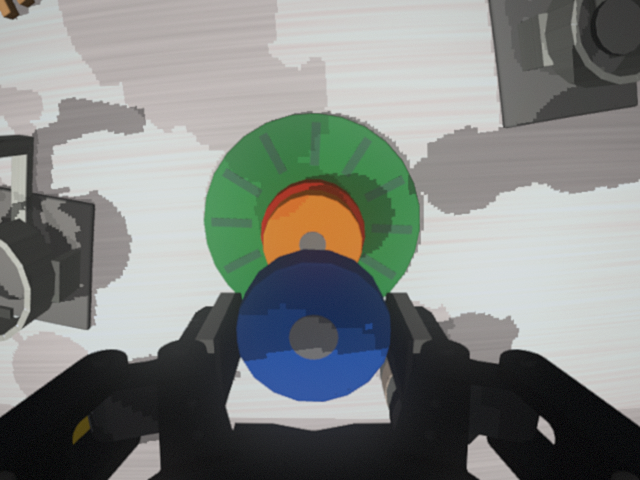

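The pile of orange (313,240) on red is still centred, and the blue base is held level at (314,337). Lowering.

jog_arm(series="-0.001 -0.003 0.1 0 0 0 -0.1;-0.001 -0.003 0.18 0 0 0 -0.1;-0.001 -0.003 0.22 0 0 0 -0.1;-0.001 -0.003 0.243 0 0 0 -0.1;-0.001 -0.003 0.252 0 0 0 -0.1;-0.001 -0.003 0.257 0 0 0 -0.1;-0.001 -0.003 0.258 0 0 0 -0.1;-0.001 -0.003 0.258 0 0 0 -0.1;-0.001 -0.003 0.258 0 0 0 -0.1")

```text
time_s: 41.25
eef_pos: [606.9, 202.5, 66.7]
ee_rot: [0.0, 0.035, 0.999, 0.0]
force: [-0.1, -1.0, -0.8]
grip_width: 0.593
grip_force: 41.7
```

jog_arm(series="0 0 0.001 0 0 0 0;0 0 0.001 0 0 0 0.3;0 0 0.001 0 0 0 0.6;0 0 0.001 0 0 0 0.6;0 0 -0.1 0 0 0 0.6;0 0 -0.2 0 0 0 0.6;0 0 -0.27 0 0 0 0.6;0 0 -0.27 0 0 0 0;0 0 -0.27 0 0 0 -1;0 0 -0.27 0 0 0 -1;0 0 -0.27 0 0 0 -1")

```text
time_s: 42.62
eef_pos: [606.5, 202.5, 173.6]
ee_rot: [-0.001, 0.035, 0.999, -0.0]
force: [-0.9, 0.3, 0.5]
grip_width: 0.005
grip_force: 0.0
```

```bash
python3 plan.py 408.6,370.6,170,1.5  408.6,370.6,104,1.5
python3 - <<'E'
from h import *
w=capture("wrist")
for k,z in("blue",64),("orange",48):
    c=blob(w,F[k],proj(w,[607,204,z])[0],200);print(c[2],atz(w,c[0],z),c[3])
E
```

```text
at [606.5 202.5 173.6] yaw 1.5 j [ 0.14  0.63  1.22 -0.    1.29 -1.36] F [-0.9  0.3  0.5] w 0.005 t 42.6
408.6,370.6,170,1.5 -> 0.5233 0.3843 0.0096 -0.0002 -0.0009 0.0
408.6,370.6,104,1.5 -> 0.523 0.3843 0.1746 -0.0002 -0.0009 0.0
5532 [605.86683692 201.4851167   64.        ] ((313.21331787109375, 244.10940551757812), (87.9702377319336, 89.295166015625), 19.09044075012207)
1199 [601.133145   205.54917766  48.        ] ((315.5361633300781, 238.56439208984375), (97.41317749023438, 101.22711181640625), 7.6182780265808105)
```

The blue base is placed at about (606,202). Now pressing the blue bar.

jog_arm(series="0.12 0.09 0 0 0 0 -1;0.24 0.18 0 0 0 0 -1;0.36 0.27 0 0 0 0 -1;0.46 0.34 0 0 0 0 -1;0.523 0.384 0 0 0 0 -1;0.523 0.384 0 0 0 0 -1;0.523 0.384 0 0 0 0 -1;0.523 0.384 0.05 0 0 0 -1;0.523 0.384 0.08 0 0 0 -1;0.523 0.384 0.1 0 0 0 -1;0.523 0.384 0.12 0 0 0 -1;0.523 0.384 0.14 0 0 0 -1;0.523 0.384 0.16 0 0 0 -1;0.523 0.384 0.17 0 0 0 -1;0.523 0.384 0.175 0 0 0 -1;0.523 0.384 0.175 0 0 0 -1;0.523 0.384 0.175 0 0 0 -1")

```text
time_s: 44.8
eef_pos: [409.3, 370.7, 106.7]
ee_rot: [0.001, 0.035, 0.999, 0.0]
force: [-5.6, -8.3, 23.4]
grip_width: 0.002
grip_force: 11.9
```

jog_arm(series="0 0 -0.1 0 0 0 -1;0 0 -0.25 0 0 0 -1;0.1 0 -0.35 0 0 0 -1;0.2 0 -0.35 0 0 0 -1;0.3 0 -0.35 0 0 0 -1;0.3 0 -0.35 0 0 0 -1;0.3 0 -0.35 0 0 0 -1")

```text
time_s: 45.68
eef_pos: [289.6, 379.2, 244.3]
ee_rot: [-0.0, 0.035, 0.999, 0.0]
force: [0.3, -0.1, -0.6]
grip_width: -0.004
grip_force: 0.0
```

```bash
python3 plan.py
python3 - <<'E'
from h import *
T,S=capture("top"),capture("scene")
save(T,"z_top");save(S,"z_scene")
c=[(534,11.6),(477.3,-174.2),(408.5,370.5),(387.5,-397)]
for x in c:
    A=[blob(p,F["dark"],proj(p,[*x,80])[0],16) for p in(T,S)]
    print([np.round(v,1) for v in tri([T,S],[a[0] for a in A])] if all(A) else A)
for k,z in("red",26),("orange",48),("blue",64):
    for p in T,S:
        b=blob(p,F[k],proj(p,[607,204,z])[0],25);print(k,b and (b[2],atz(p,b[0],z).round(1)))
a=cv2.imread("pics/z_top.png")[140:360,110:540];b=cv2.imread("pics/z_scene.png")[100:400,180:560]
a=cv2.resize(a,(600,307));b=cv2.resize(b,(360,284));b=cv2.copyMakeBorder(b,0,0,0,240,0);cv2.imwrite("pics/z.png",cv2.vconcat([a,b]))
E
```

```text
at [289.6 379.2 244.3] yaw 1.5 j [ 0.67  0.21  1.65  0.    1.28 -0.83] F [ 0.3 -0.1 -0.6] w -0.004 t 45.7
[array([534.5,  13. ,  78.7]), np.float64(0.8)]
[array([ 478. , -172.3,   79.4]), np.float64(0.7)]
[array([408.9, 370.9,  78.8]), np.float64(0.1)]
[array([ 387.2, -397.4,   80.2]), np.float64(0.5)]
red (np.int32(44), array([592.2, 185.8,  26. ]))
red (np.int32(130), array([624.7, 209.5,  26. ]))
orange (np.int32(94), array([608.7, 191.3,  48. ]))
orange (np.int32(227), array([622.3, 207.7,  48. ]))
blue (np.int32(360), array([606.7, 201.8,  64. ]))
blue (np.int32(385), array([609.2, 203.8,  64. ]))
```

View pics/z.png

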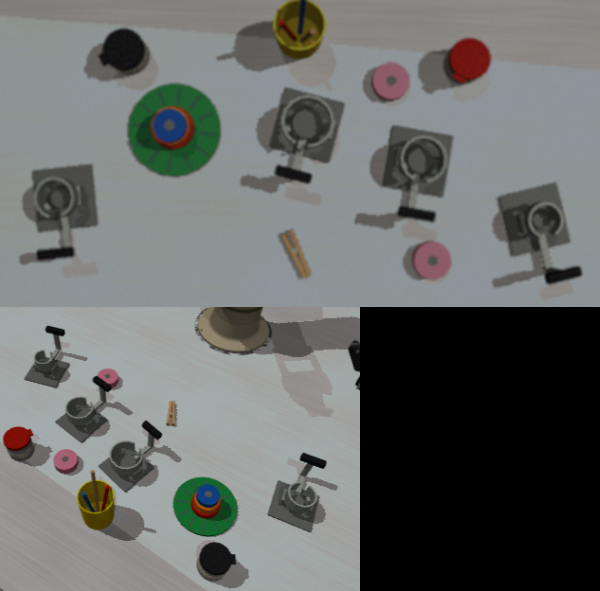

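The final picture shows the pile centred on the trivet at (172,128): blue on orange on red. All four moulds are empty, all bars measure about 79–80 mm (down), and the other objects have not moved. Handing in.

```bash
python3 -c "
from rig import finish_job
print(finish_job())"
```

```text
the job is handed in; nothing more can be done
None
```

I handed the job in: the red, orange and blue bases are stacked in that order on the middle of the trivet, the yellow mould was empty, and all four lift bars measured fully down; the judge's result was not shown.

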